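# Knock a cast bone block out of its mould and crate it

### The arm

A 6-joint arm with a two-finger parallel gripper is mounted at the origin on the work surface. World frame = base frame: x ahead of the robot, y to its left, z up, the work surface at z = 0. Lengths are in mm, angles in rad, forces in N, time in s.
With the tool pointing down it reaches from about 300 to 875 mm from the base axis. Payload 6.4 kg.
Tool frame: the origin (TCP) lies at the very end of the fingers, on their centre line; the grasp point (between the pads) lies 19 mm behind it; z points along the fingers, y is the line along which they close (so a half turn about z gives the same grasp; the last joint's range is limited). The gripper opens to 85 mm and grips with 20 to 120 N. Pads are 22 mm wide; open, the fingers measure 114 mm over their backs; the gripper's body (76 mm by 85 mm) begins 54 mm behind the grasp point. The pads swing forward as they close: fully open they stand 13 mm farther back than shut.
Start: joints at [-1.37, 0.181, 1.607, -0, 1.354, -0.206], TCP at [227.529, -528.083, 200.088] pointing down, gripper open.
Joint ranges: [-2.99, 2.99], [-0.89, 2.07], [0.3, 2.58], [-1.14, 4.28], [0, 2.63], [-3.12, 3.12]. Speed limits (rad/s): [2.57, 2.57, 3.01, 3.14, 3.14, 3.14].

### API

Orientations are given as a rotation vector (axis times angle).
In Python, from bench import env gives the robot as it stands. Calls block until the motion is done:
- env.move_pose(position, orientation): joint-space move of the TCP to a pose.
- env.movel(position, ori=None, vel=150, stop_force=None): straight line of the TCP; ori=None keeps the orientation; vel is the mean speed in mm/s. With stop_force (N) it stops when the force on the tool has changed by that much, and returns True; else False.
- env.goto_joints(angles): joint-space move.
- env.gripper_to(opening, effort=None): finger opening in mm; effort is the grip in N (None keeps the last); returns when the fingers have stopped.
- env.sleep(seconds).
- env.ik(position, orientation): joint angles nearest the present ones, or None.
- env.read_state(): the state.
- env.get_image(name): name is "side" or "top"; returns a dict with "image" (400x640x3 uint8, blue, green, red), "vfov" (degrees; the focal length in pixels is half the picture's height over the tangent of half this angle, whatever the lens; pixels are square), "cx", "cy" (the principal point, pixels), "pose" (4x4, takes a point from camera to world coordinates). Camera axes: x right, y up, looking along -z (the intrinsics and any distortion apply to the point x, -y, -z); pixel columns grow to the right and rows downward; lengths in mm; the calibration is good to about 2 mm. A picture is of the moment at which its call begins. There is no depth.
A pose or a line that the arm cannot do raises env.PlanningError and nothing moves.
- env.hand_in(): hands the job in; it is judged then, once.
Trained networks look in the newest picture that a camera, given by its name, has taken for a name from the list of things; names that differ only in an ending like _2 or _b are one class to them, and where a whole thing is asked for, a point or a joint stands for the part that bears it (a point fixed in the world has none). Each returns a list of dicts, best first, with "conf" (0 to 1); they miss things now and then, are a little off and sometimes report something else, mostly with a low value. They report only what shows in the picture. A call takes as long as a camera call.
- env.trace(camera, label): "pixels" (400x640 bool, what is visible of it) and "bbox" ([left, top, right, bottom] in pixels, round what is visible of it).
The state is a dict: "time": time; "joint_pos": joint angles; "dq": joint speeds; "effort": joint torques, N m; "ee_pos": TCP position; "tcp_rot": TCP orientation; "wrist_force": force on the tool from outside, world axes, zero at the start; "moment": the same for the moment, N m; "gripper_width": finger opening in mm; "grip_force": force on a finger pad.
Only numpy, scipy, OpenCV 4.12 (cv2) and the standard library are available. Lean on these libraries where they do the work, as an engineer would, in place of code of your own. Each camera call takes 0.05 s, during which the arm holds its last target. There are 200 camera calls.

### The job

Swing the hold-down strap right round, clear of the mould, and leave it open. Push the knockout rod fully up by its red grip to eject the amber resin block, lift the block out and set it down gently, upright, in the crate cell that has the green tag on its floor, without disturbing what is already in the crate. Leave the knockout rod pulled fully back down.

Things in the scene. Friction and masses are not known exactly. Their poses are not given: they have to be found in the camera images.
- stand: Fixed knockout stand carrying the mould. Origin on the desk, on the mould's axis; z up, -x is the open front. Grey base x -80..110, y -80..80, 16 mm thick; two 20 mm pillars at x 62, y -58 and 58; aluminium top plate 140 to 162 mm above the desk, x -33..85, y -80..80. Below it, front and sides are open. Strap rest post, 12 mm wide, 228 mm high, at x 0, y -58.
- mould_rim (a point): Centre of the mouth of the white square mould on the top plate: 66 mm square outside, 45 mm square inside, sides along the stand's axes, rim 224 mm above the desk. Its floor, 162 mm above the desk, has a 22 mm hole for the knockout rod. The strap's posts stand at its +y and -y sides, so grip an ejected block with the fingers on its front and back (-x and +x).
- rod (a joint): Height (m) of the vertical 20 mm knockout rod under the mould: 0 fully down, 0.042 fully up. At 0 its tip is 5 mm below the mould floor, so fully up it lifts the block 37 mm, standing 35 mm proud of the rim. Stiff (6 N friction; about 10 N to push up with the block); stays where it is left.
- rod_grip (a point): Middle of the rod's red upright grip, 26 mm thick, 52 mm tall, 44 mm in front (-x) of the mould's axis, 71 mm above the desk with the rod down. A 12 mm square crank arm joins its top to the rod from behind. It rises with the rod. Mould and plate above leave no room for an upright gripper: come from the front, tilted 35 to 45 degrees.
- strap (a joint): Angle (rad) of the hold-down strap about its upright pivot: 0 across the mould, growing as its free end swings to the back of the stand (anticlockwise from above); stop at 1.6. About 1 N at the knob; stays where it is left.
- strap_pivot (a point): The strap's pivot axis, 52 mm to +y of the mould's axis, at the strap's underside, 229 mm above the desk; its hub is 30 mm wide and reaches 247 mm.
- strap_knob (a point): Middle of the black upright knob on the strap's free end: 24 mm thick, 35 mm tall (237 to 272 mm above the desk), 110 mm from the pivot axis (to -y of it at angle 0, to +x at 1.57). The strap is a flat bar 24 mm wide, 8 mm thick, 229 to 237 mm above the desk.
- block: The cast block: amber resin, 42 mm square, 60 mm tall, about 0.11 kg, a pale ring of bone showing in its top. Origin at the centre of its underside, z up its length, x and y square to its sides. It starts in the mould, square to it, with its top 2 mm below the rim.
- crate: Blue divided crate, fixed, 160 mm (x) by 238 mm (y), 30 mm high, outer walls and dividers 4 mm, floor 4 mm: 2 by 3 square cells of 74 mm, centres at x = -39, +39 and y = -78, 0, +78 mm. Origin on the desk under its centre, z up.
- tag: Green plate, 56 mm square, 3 mm thick, fixed on the floor of the cell meant for the block, in the middle of the cell and turned with the crate. Origin at the centre of its underside, 4 mm above the desk; its top is 7 mm above the desk.
- held1: Another finished amber block like the one in the mould, standing in a crate cell; to be left alone. Origin at the centre of its underside.
- held2: Another finished amber block, standing in a crate cell; to be left alone.
- held3: Another finished amber block, standing in a crate cell; to be left alone.
- jar: Closed specimen jar with a white cap, 48 mm in diameter, 58 mm tall, standing in a crate cell; to be left alone. Origin at the centre of its underside.

How it is judged:
By the outcome, as a careful person would: the job done as asked, in the order asked, and still so for the second after the job is handed in, with the robot touching nothing.
It also fails if it takes over 72 s, if anything falls off the work surface, if the arm or the gripper's body presses on something with over 40 N, if the wrist force passes 120 N, or if a joint passes its speed limit or range.

## Working session

There is one attempt and no reset: what is moved stays moved. The work goes in short steps, each a Python script; the robot and the scene stay as the last script left them, time stands still between calls to the robot, and variables do not carry over. Pictures are saved under pics/ and viewed, at most 10 in all, crops included, and the job is handed in when it is done.

```bash
ls; mkdir -p pics; python3 - <<'E'
from bench import env
import cv2,numpy as np
for c in("side","top"):
    d=env.get_image(c); cv2.imwrite(f"pics/{c}0.png",d["image"])
    print(c,{k:(np.round(v,3).tolist() if k=="pose" else v) for k,v in d.items() if k!="image"})
    for l in["stand","rod","rod_grip","strap","strap_knob","block","crate","tag","jar"]:
        for r in env.trace(c,l)[:4]:
            ys,xs=np.nonzero(r["pixels"]); print(l,round(r["conf"],2),r["bbox"],xs.mean().round(1),ys.mean().round(1),len(xs))
E
```

```text
pics
side {'vfov': 44.73229479400419, 'cx': 316.55964269085905, 'cy': 201.45329565057784, 'pose': [[-0.996, 0.062, -0.07, 460.407], [-0.093, -0.753, 0.651, 723.002], [-0.012, 0.655, 0.756, 983.076], [0.0, 0.0, 0.0, 1.0]]}
stand 0.97 [278.6, 85.1, 350.7, 203.4] 312.5 159.1 5428
rod 0.75 [330.3, 152.7, 344.0, 172.6] 335.6 163.3 154
rod_grip 0.62 [328.9, 151.9, 337.7, 173.7] 335.6 162.1 161
rod_grip 0.47 [277.9, 86.2, 350.5, 204.7] 312.6 158.2 5533
strap 0.68 [310.1, 83.4, 325.6, 129.2] 317.2 110.2 553
strap_knob 0.9 [313.2, 84.4, 325.1, 136.8] 317.1 111.4 577
block 0.63 [323.2, 115.2, 329.2, 123.5] 325.7 119.0 24
crate 0.7 [245.2, 255.4, 336.1, 369.5] 290.1 318.3 4974
tag 0.92 [266.5, 297.8, 290.1, 320.8] 277.2 307.8 504
tag 0.49 [329.8, 155.9, 340.7, 175.5] 335.9 163.4 139
jar 0.76 [306.9, 265.9, 324.4, 291.2] 317.0 276.1 476
jar 0.3 [330.4, 150.6, 341.3, 173.2] 335.9 162.2 162
top {'vfov': 44.68533627387835, 'cx': 318.0386818608974, 'cy': 194.36429218579488, 'pose': [[0.006, 0.996, -0.092, 453.489], [-1.0, 0.007, 0.009, 29.237], [0.009, 0.092, 0.996, 1376.027], [0.0, 0.0, 0.0, 1.0]]}
stand 0.85 [370.0, 168.9, 446.3, 236.2] 401.6 199.6 4469
rod 0.54 [398.2, 216.0, 407.3, 224.6] 401.8 220.6 85
strap 0.95 [382.5, 191.7, 446.8, 204.6] 414.0 197.9 667
strap 0.53 [246.3, 176.1, 266.2, 194.2] 254.9 184.4 375
strap_knob 0.67 [383.6, 189.8, 446.6, 207.4] 414.2 198.0 642
crate 0.81 [208.2, 167.8, 303.1, 227.8] 250.7 197.0 3651
tag 0.75 [247.3, 175.8, 267.8, 192.8] 254.5 184.9 330
jar 0.77 [269.9, 208.1, 289.0, 222.1] 279.4 213.5 243
jar 0.34 [271.6, 177.2, 288.0, 197.5] 281.2 185.3 281
```

```bash
python3 - <<'E'
import cv2,numpy as np
t=cv2.imread("pics/top0.png")[150:250,200:460]
s=cv2.imread("pics/side0.png")[75:385,230:370]
cv2.imwrite("pics/tc.png",cv2.resize(t,None,fx=3,fy=3,interpolation=cv2.INTER_CUBIC))
a=cv2.resize(s[:145],None,fx=4,fy=4,interpolation=cv2.INTER_CUBIC)
cv2.imwrite("pics/sc.png",a)
cv2.imwrite("pics/sd.png",cv2.resize(s[165:],None,fx=4,fy=4,interpolation=cv2.INTER_CUBIC))
E
```

```text
(no output)
```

View pics/tc.png

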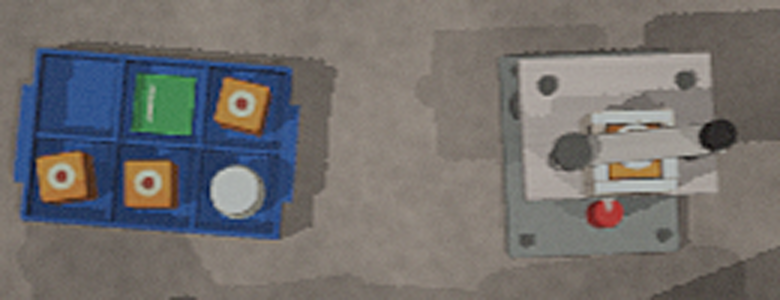

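View pics/sc.png

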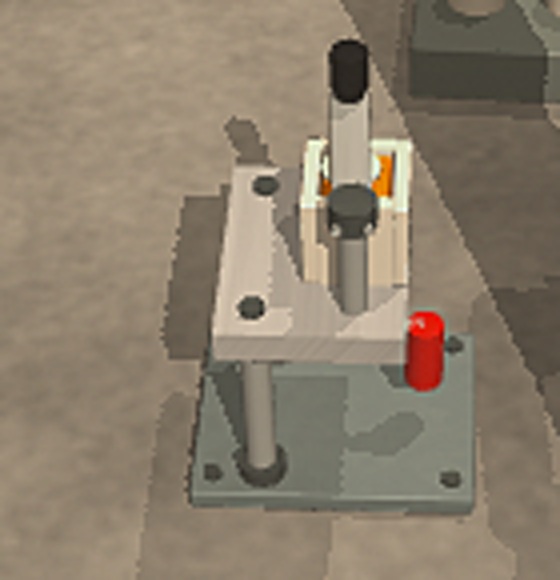

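View pics/sd.png

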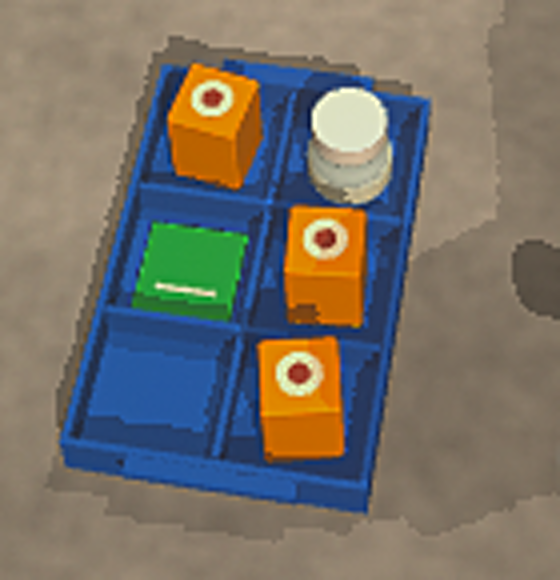

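The top view shows the stand on the right: hub at (390,200), knob at (439,194), red grip at (402,220). The strap is still across the mould. The crate is on the left, with the green tag in the middle cell of its +x row at (255,185). That cell's +y neighbour is empty, and blocks stand at -y and -x. The side views agree. Next I fit the poses to these corners.

```bash
cat > fit.py <<'E'
from bench import env
import numpy as np
from scipy.optimize import least_squares
C={c:env.get_image(c) for c in("side","top")}
def proj(c,P):
    d=C[c];M=np.linalg.inv(d["pose"]);p=M[:3,:3]@P+M[:3,3];f=200/np.tan(np.radians(d["vfov"]/2))
    return np.array([d["cx"]+f*p[0]/-p[2],d["cy"]-f*p[1]/-p[2]])
def px(v,u,w):
    ox,oy,s=dict(tc=(200,150,3),sc=(230,75,4),sd=(230,240,4))[v]
    return np.array([ox+(u+.5)/s-.5,oy+(w+.5)/s-.5])
K='K'
ST=[("tc",571,152,0,52,247),("tc",718,132,K,0,272),("tc",605,209,-44,0,97),("tc",592,112,33,33,224),("tc",674,110,33,-33,224),("tc",677,192,-33,-33,224),("tc",594,195,-33,33,224),
("tc",681,247,-80,-80,16),("tc",517,58,85,80,162),("tc",711,52,85,-80,162),("tc",525,199,-33,80,162),("tc",718,192,-33,-80,162),
("sc",352,197,0,52,247),("sc",349,50,K,0,272),("sc",407,340,-33,80,162),("sc",213,337,85,80,162),("sc",233,168,85,-80,162),("sc",473,487,-80,80,16),("sc",192,493,110,80,16),("sc",426,323,-44,0,97),
("sc",305,143,33,-33,224),("sc",411,142,-33,-33,224),("sc",301,207,33,33,224),("sc",409,207,-33,33,224)]
CR=[("tc",40,50,80,119,30),("tc",291,68,80,-119,30),("tc",281,237,-80,-119,30),("tc",22,218,-80,119,30),("tc",165,105,39,0,7),
("sd",160,66,80,-119,30),("sd",430,98,-80,-119,30),("sd",63,440,80,119,30),("sd",367,488,-80,119,30)]
def res(p,L):
    c,s=np.cos(p[2]),np.sin(p[2]);r=[]
    for v,u,w,x,y,z in L:
        if x==K: x,y=110*np.sin(p[3]),52-110*np.cos(p[3])
        r.append(proj("top" if v=="tc" else "side",np.array([p[0]+c*x-s*y,p[1]+s*x+c*y,z]))-px(v,u,w))
    return np.array(r)
for n,L,p0 in(("stand",ST,[450,-190,0,0]),("crate",CR,[450,200,0])):
    q=least_squares(lambda p:res(p,L).ravel(),p0,loss="soft_l1",x_scale=[1,1,.01,.01][:len(p0)])
    print(n,q.x.round(4));print(res(q.x,L).round(1).tolist())
E
python3 fit.py
```

```text
stand [ 5.496192e+02 -2.009833e+02  5.090000e-02  6.480000e-02]
[[0.3, -0.7], [0.8, -0.2], [0.7, 0.7], [-1.1, -0.7], [-0.8, -1.3], [-0.0, -1.0], [-0.1, -0.7], [-0.5, 0.8], [-0.0, 0.3], [-1.5, -0.5], [-0.1, 0.1], [-0.6, -0.5], [0.5, 0.2], [0.1, -0.4], [0.3, -0.5], [0.2, -0.8], [0.4, -0.7], [1.0, 2.9], [-0.4, -0.3], [0.1, 0.4], [0.4, -1.7], [0.6, -1.0], [-0.1, -0.3], [0.5, 0.2]]
crate [ 5.699555e+02  2.012195e+02 -6.510000e-02]
[[-1.4, -1.0], [0.1, -0.9], [-0.9, 0.1], [-0.6, 0.3], [-0.6, -0.8], [0.9, -1.3], [0.3, -0.8], [-0.2, -0.1], [0.7, -0.6]]
```

Residuals are about 1 px (2.5 mm or better) and the sizes agree, so I'll check reachability and swing the strap.

```bash
cat > h.py <<'E'
from bench import env
import numpy as np
from scipy.spatial.transform import Rotation as R
S=np.array([549.6,-201.0]);SY=0.051;CR=np.array([570.0,201.2]);CY=-0.065
def rz(a):return np.array([[np.cos(a),-np.sin(a)],[np.sin(a),np.cos(a)]])
def st(x,y,z):return np.append(S+rz(SY)@[x,y],z)
def cr(x,y,z):return np.append(CR+rz(CY)@[x,y],z)
def ori(ya,tilt=0,flip=False):
    """closing axis at heading ya; tilt: tool leans along heading SY"""
    z=np.array([np.sin(tilt)*np.cos(SY),np.sin(tilt)*np.sin(SY),-np.cos(tilt)])
    y=np.array([np.cos(ya),np.sin(ya),0])*(-1 if flip else 1)
    return R.from_matrix(np.c_[np.cross(y,z),y,z]).as_rotvec()
def knob(q,z):return st(110*np.sin(q),52-110*np.cos(q),z)
T=np.radians(42)
def grip(h,back=0):  # TCP for grasp of rod grip at rod height h (mm), backed off along tool
    d=np.array([np.sin(T)*np.cos(SY),np.sin(T)*np.sin(SY),-np.cos(T)])
    return st(-44,0,71+h)+(19-back)*d
def rep(m=""):
    s=env.read_state();print(m,"t%.1f"%s["time"],np.round(s["ee_pos"],1),"w%.1f"%s["gripper_width"],"g%.0f"%s["grip_force"],"F",np.round(s["wrist_force"],1),"j",np.round(s["joint_pos"],2))
    return s
E
python3 - <<'E'
from h import *
for f in(0,1):
    for n,p,o in[("k0",knob(0,241),ori(SY,0,f)),("k1",knob(1.6,241),ori(SY+1.6,0,f)),("rod0",grip(0),ori(SY+np.pi/2,T,f)),("rodb",grip(0,120),ori(SY+np.pi/2,T,f)),("rodup",grip(42),ori(SY+np.pi/2,T,f)),("blk",st(0,0,330),ori(SY,0,f)),("pl",cr(39,0,35),ori(CY,0,f))]:
        q=env.ik(p,o);print(f,n,p.round(),None if q is None else np.round(q,2))
rep()
E
```

```text
0 k0 [ 553. -259.  241.] [-0.63  0.23  1.47 -0.    1.45 -0.68]
0 k1 [ 657. -140.  241.] [-0.39  0.36  1.3  -0.    1.48 -2.04]
0 rod0 [ 518. -203.   57.] [-0.98  0.1   2.28  1.14  0.68  2.78]
0 rodb [ 438. -207.  146.] [-1.22 -0.31  2.39  0.86  1.01  2.98]
0 rodup [ 518. -203.   99.] [-0.98 -0.02  2.27  1.01  0.74  2.95]
0 blk [ 550. -201.  330.] [-0.55  0.13  1.41 -0.    1.6  -0.6 ]
0 pl [609. 199.  35.] [ 0.13  0.5   1.54 -0.    1.09  0.2 ]
1 k0 [ 553. -259.  241.] [-0.63  0.23  1.47 -0.    1.45  2.46]
1 k1 [ 657. -140.  241.] [-0.39  0.36  1.3  -0.    1.48  1.1 ]
1 rod0 [ 518. -203.   57.] [-0.98  0.1   2.28  1.14  0.68 -0.36]
1 rodb [ 438. -207.  146.] [-1.22 -0.31  2.39  0.86  1.01 -0.16]
1 rodup [ 518. -203.   99.] [-0.98 -0.02  2.27  1.01  0.74 -0.19]
1 blk [ 550. -201.  330.] [-0.55  0.13  1.41 -0.    1.6   2.54]
1 pl [609. 199.  35.] [ 0.13  0.5   1.54 -0.    1.09 -2.95]
 t1.1 [ 227.5 -528.1  200.1] w85.0 g0 F [-0.1 -0.3  0.5] j [-1.37  0.18  1.61 -0.    1.35 -0.21]
```

```bash
python3 - <<'E'
from h import *
import cv2
q0=0.05
env.movel([227.5,-528.1,320],vel=250)
env.move_pose(knob(q0,320),ori(SY+q0)); env.gripper_to(55)
if env.movel(knob(q0,243),vel=120,stop_force=8): rep("HIT"); raise SystemExit
env.gripper_to(0,25); rep("gripped")
for q in np.linspace(q0,1.58,8)[1:]:
    h=env.movel(knob(q,243),ori(SY+q),vel=110,stop_force=20)
    rep("q%.2f %s"%(q,h))
    if h: break
d=env.get_image("top");cv2.imwrite("pics/t1.png",cv2.resize(d["image"][130:260,340:480],None,fx=4,fy=4,interpolation=2))
E
```

```text
gripped t5.1 [ 558.  -258.5  243. ] w0.1 g0 F [ 0.2  0.8 -1.1] j [-0.63  0.24  1.45  0.    1.45 -0.73]
q0.27 False t5.4 [ 581.4 -253.4  242.7] w-0.0 g0 F [-0.2  0.6 -0.8] j [-0.6   0.28  1.4  -0.    1.46 -0.91]
q0.49 False t5.8 [ 602.7 -243.6  242.8] w-0.1 g0 F [-0.3  0.8 -0.4] j [-0.57  0.32  1.36 -0.    1.47 -1.1 ]
q0.71 False t6.2 [ 621.8 -229.4  242.9] w-0.4 g0 F [-0.3 -0.7  0.4] j [-0.53  0.34  1.32 -0.    1.48 -1.28]
q0.92 False t6.5 [ 637.4 -211.3  243. ] w-0.0 g0 F [-0.1 -0.1  0.3] j [-0.5   0.36  1.29 -0.    1.48 -1.47]
q1.14 False t6.9 [ 648.7 -190.3  243. ] w0.4 g0 F [ 0.1 -0.1 -0. ] j [-0.46  0.37  1.28 -0.    1.49 -1.65]
q1.36 False t7.3 [ 655.2 -167.2  243.1] w-0.4 g0 F [ 0.4 -0.5 -0.1] j [-0.42  0.37  1.28 -0.    1.49 -1.83]
q1.58 False t7.6 [ 656.6 -143.4  243.1] w-0.3 g0 F [-0.6 -1.9  0.3] j [-0.39  0.36  1.29 -0.    1.48 -2.02]
```

View pics/t1.png

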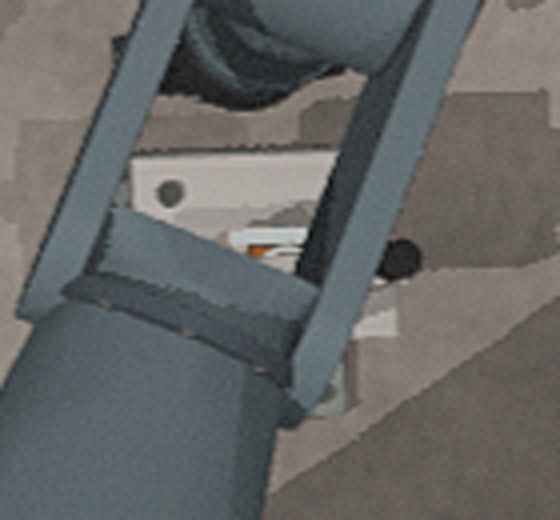

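The strap has not moved: the knob is still at (440.6,194.4) and the fingers closed on nothing. I'll check from the side where the gripper actually is against its projection.

```bash
python3 - <<'E'
from h import *
import cv2
env.movel(knob(1.58,320),vel=200)
env.move_pose(knob(0.05,320),ori(SY+.05)); s=rep()
o=[]
for c in("side","top"):
    d=env.get_image(c);im=d["image"].copy();M=np.linalg.inv(d["pose"]);f=200/np.tan(np.radians(d["vfov"]/2))
    print(d.keys())
    for P,col in((s["ee_pos"],(255,0,255)),(knob(0.05,272),(0,255,255))):
        p=M[:3,:3]@np.array(P)+M[:3,3];u=d["cx"]-f*p[0]/p[2];v=d["cy"]+f*p[1]/p[2];print(c,u,v)
        im[int(round(v)),int(round(u))]=col
    im=im[40:240,220:370] if c=="side" else im[120:270,340:480]
    o.append(cv2.resize(im,(400,int(400*im.shape[0]/im.shape[1])),interpolation=0))
h=max(a.shape[0] for a in o)
cv2.imwrite("pics/c2.png",np.hstack([cv2.copyMakeBorder(a,0,h-a.shape[0],0,0,0) for a in o]))
E
```

```text
t9.4 [ 557.9 -258.1  319. ] w0.1 g0 F [-0.   0.1  0.1] j [-0.63  0.2   1.35  0.    1.6  -0.73]
dict_keys(['image', 'vfov', 'cx', 'cy', 'pose'])
side 317.4380947712806 70.15895292025976
side 317.61684899159764 86.66008654112395
dict_keys(['image', 'vfov', 'cx', 'cy', 'pose'])
top 445.2535907893573 192.28283181134108
top 439.87305806789783 194.22534579322627
```

View pics/c2.png

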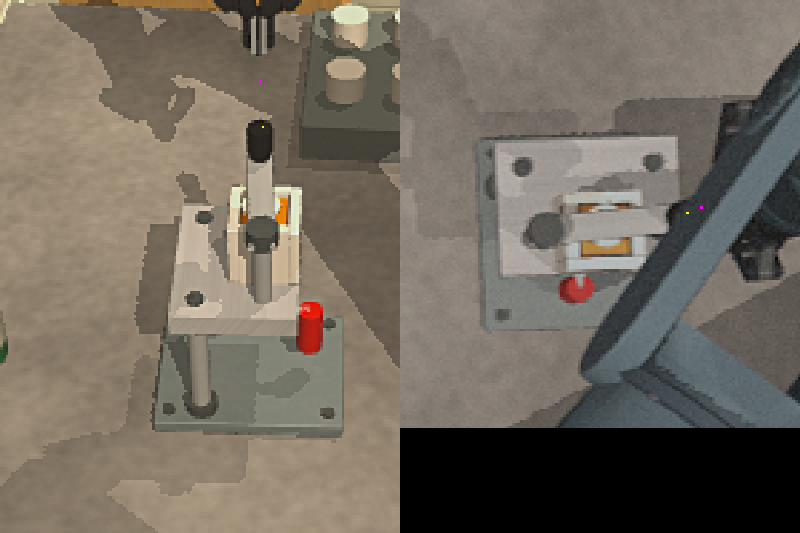

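The fingertips show at side pixel (317.5,59) but should project to (317.4,70). So both lenses have a strong outward distortion that the calibration doesn't include. I'll refit with distortion coefficients, anchored on the known tip position.

```bash
cat > fit2.py <<'E'
exec(open("fit.py").read().split("for n,L,p0")[0])
import cv2
def proj(c,P):
    d=C[c];M=np.linalg.inv(d["pose"]);p=M[:3,:3]@P+M[:3,3];f=200/np.tan(np.radians(d["vfov"]/2))
    x,y=p[0]/-p[2],-p[1]/-p[2];r2=x*x+y*y;k=KK[c];g=1+k[0]*r2+k[1]*r2*r2
    return np.array([d["cx"]+f*x*g,d["cy"]+f*y*g])
ST=[l for l in ST if l[:3]!=("sc",473,487)]
import json,os
TIPS=json.load(open("tips.json")) if os.path.exists("tips.json") else [("side",317.5,59.5,557.9,-258.1,319)]
def allres(p,sep=False):
    KK["side"]=[p[7],p[9]];KK["top"]=[p[8],p[10]]
    t=np.array([proj(c,np.array([x,y,z]))-[u,v] for c,u,v,x,y,z in TIPS])
    a,b=res(p[:4],ST),res(p[4:7],CR)
    if sep:return a,b,t
    return np.r_[a.ravel(),b.ravel(),2*t.ravel(),np.array(p[9:11])*.3]
KK={}
q=least_squares(allres,[545,-180,.05,.05,565,190,-.065,.5,.5,0,0],loss="soft_l1",x_scale=[1,1,.01,.01,1,1,.01,.1,.1,1,1])
cov=np.linalg.inv(q.jac.T@q.jac)
if __name__=="__main__":
    print(q.x.round(3),"\nsd",np.sqrt(np.diag(cov)).round(3),q.cost)
    for r in allres(q.x,True):print(r.round(1).tolist())
E
python3 fit2.py
```

```text
[ 5.49431e+02 -2.00287e+02  5.00000e-02  6.70000e-02  5.69894e+02
  1.99922e+02 -6.50000e-02  1.58000e-01  5.50000e-02 -8.32000e-01
 -1.80000e-02] 
sd [0.668 1.079 0.009 0.017 1.062 1.525 0.008 0.238 0.214 2.153 3.13 ] 31.702337973759644
[[0.1, -0.6], [0.9, -0.2], [0.6, 0.8], [-1.2, -0.7], [-0.8, -1.2], [-0.0, -0.8], [-0.2, -0.7], [-0.5, 1.0], [-0.2, 0.3], [-1.3, -0.5], [-0.3, 0.1], [-0.5, -0.3], [0.6, 0.1], [0.0, -1.0], [0.4, -0.4], [0.1, -0.7], [0.4, -1.0], [-0.5, -0.1], [0.2, 0.5], [0.5, -2.0], [0.7, -1.3], [-0.1, -0.4], [0.6, 0.2]]
[[-1.2, -1.0], [0.6, -0.9], [-0.4, 0.2], [-0.5, 0.4], [-0.3, -0.7], [0.8, -1.6], [0.4, -1.2], [-0.5, 0.4], [0.9, -0.1]]
[[-0.0, 9.7]]
```

```bash
python3 - <<'E'
from h import *
import cv2
o=[]
for c,(y0,y1,x0,x1) in(("side",(20,120,270,370)),("top",(140,240,400,500))):
    d=env.get_image(c);b=cv2.imread(f"pics/{c}0.png");m=(np.abs(d["image"].astype(int)-b).max(2)>25)
    if c=="side":
        for r in range(44,82,2): 
            x=np.nonzero(m[r,280:360])[0]+280; print(r,x.min() if len(x) else None,x.max() if len(x) else None,len(x))
    for im in(d["image"],):
        o.append(cv2.resize(im[y0:y1,x0:x1],(400,400),interpolation=cv2.INTER_CUBIC))
cv2.imwrite("pics/c3.png",np.hstack(o))
E
```

```text
44 280 359 60
46 280 359 49
48 281 359 47
50 280 359 56
52 280 359 62
54 280 359 56
56 280 359 45
58 280 359 39
60 280 317 33
62 280 308 29
64 280 309 30
66 280 310 31
68 280 311 30
70 280 312 23
72 280 313 24
74 280 359 25
76 280 315 19
78 280 316 17
80 280 317 14
```

View pics/c3.png

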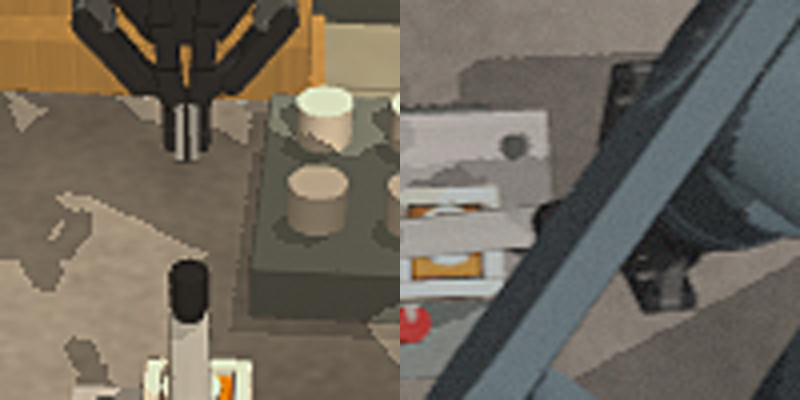

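```bash
cat > tri.py <<'E'
from h import *
def tri(obs):
    A=np.zeros((3,3));b=np.zeros(3);L=[]
    for c,u,v in obs:
        d=env.get_image(c);f=200/np.tan(np.radians(d["vfov"]/2))
        r=d["pose"][:3,:3]@np.array([(u-d["cx"])/f,-(v-d["cy"])/f,-1]);r/=np.linalg.norm(r);o=d["pose"][:3,3]
        P=np.eye(3)-np.outer(r,r);A+=P;b+=P@o;L.append((o,r))
    X=np.linalg.solve(A,b);return X.round(1),[np.linalg.norm(np.cross(X-o,r)).round(1) for o,r in L]
E
python3 - <<'E'
from tri import *
print("knuckle",tri([("side",316.9,23),("top",461.8,186.8)]))
print("knob",tri([("side",317.1,87),("top",439.2,193.8)]))
print("hub",tri([("side",317.6,124.4),("top",390.2,200.5)]))
print("grip",tri([("side",336.3,155.8),("top",401.5,219.5)]))
E
```

```text
knuckle (array([ 557.4, -258.1,  438.5]), [np.float64(0.4), np.float64(0.4)])
knob (array([ 559.1, -257. ,  272. ]), [np.float64(0.1), np.float64(0.1)])
hub (array([ 546.7, -148.9,  245.9]), [np.float64(1.6), np.float64(1.6)])
grip (array([ 506.3, -201.5,   98.5]), [np.float64(0.8), np.float64(0.8)])
```

The triangulated knob is at (559,-257,272) and the knuckle at (557,-258,438), so the cameras and stand fit are good. The real fingertip looks about 28 mm higher than the reported TCP. I'll confirm that by touching the knob's top gently.

```bash
python3 - <<'E'
from h import *
p=np.array([558.5,-258,0])
env.movel(p+[0,0,255],vel=150)
print(env.movel(p+[0,0,215],vel=25,stop_force=3)); rep()
E
```

```text
True
 t11.5 [ 558.7 -258.   240.8] w-0.2 g3 F [-0.1  0.1  5.9] j [-0.63  0.24  1.46  0.    1.45 -0.73]
```

Contact came at TCP z 240.8 against a knob top of 272, so the real fingertips end about 31 mm behind the reported TCP along the tool. I'll put that in the helpers and redo the strap.

```bash
cat >> h.py <<'E'
OFF=31
_k,_g=knob,grip
def knob(q,z):return _k(q,z-OFF)
def grip(h,back=0):return _g(h,back-OFF)
E
python3 - <<'E'
from h import *
import cv2
q0=0.06
env.movel(knob(q0,300),ori(SY+q0),vel=150); env.gripper_to(60)
if env.movel(knob(q0,244),vel=120,stop_force=8): rep("HIT"); raise SystemExit
env.gripper_to(0,25); s=rep("gripped")
if s["gripper_width"]<15: raise SystemExit
for q in np.linspace(q0,1.59,8)[1:]:
    h=env.movel(knob(q,244),ori(SY+q),vel=110,stop_force=25)
    rep("q%.2f %s"%(q,h))
    if h: break
E
```

```text
gripped t13.4 [ 559.6 -258.8  214.2] w23.0 g25 F [-0.8 -1.2  4.8] j [-0.63  0.26  1.48 -0.    1.4  -0.74]
q0.28 False t13.8 [ 583.4 -253.2  214.1] w23.0 g25 F [0.5 1.2 5.1] j [-0.6   0.3   1.43  0.    1.41 -0.92]
q0.50 False t14.2 [ 605.1 -242.8  214.1] w23.6 g25 F [-0.2  1.6  5.4] j [-0.56  0.34  1.39  0.    1.42 -1.11]
q0.72 False t14.5 [ 624.  -227.9  214.1] w23.3 g25 F [0.8 1.6 5.6] j [-0.53  0.36  1.35  0.    1.42 -1.29]
q0.93 False t14.9 [ 639.4 -209.3  214.1] w23.3 g25 F [0.1 1.9 5.9] j [-0.49  0.38  1.33  0.    1.43 -1.48]
q1.15 False t15.3 [ 650.3 -188.3  214.1] w23.2 g25 F [0.4 1.4 5.6] j [-0.46  0.39  1.31  0.    1.43 -1.66]
q1.37 False t15.6 [ 656.5 -165.5  214.1] w22.8 g25 F [ 2.2 -0.3  5.2] j [-0.42  0.39  1.31 -0.    1.43 -1.84]
q1.59 False t16.0 [ 657.6 -142.   214.1] w23.3 g25 F [ 3.9 -0.5  5.8] j [-0.39  0.38  1.33 -0.    1.43 -2.03]
```

Knob gripped and swung to about 1.59 rad with low forces. Next: release and push the rod up.

```bash
python3 - <<'E'
from h import *
env.gripper_to(60)
env.movel(knob(1.59,310),vel=250)
env.move_pose([390,-209,310],ori(SY+np.pi/2,0,True))
O=ori(SY+np.pi/2,T,True)
env.move_pose(grip(0,100),O); rep("front")
if env.movel(grip(0),vel=120,stop_force=10): rep("HIT"); raise SystemExit
rep("at")
env.gripper_to(0,70); s=rep("gripped")
if s["gripper_width"]<18: raise SystemExit
f0=s["wrist_force"]
h=env.movel(grip(43.5),vel=40,stop_force=35); rep("up %s"%h)
E
```

```text
front t20.2 [ 472.8 -205.8  109.2] w60.0 g0 F [ 1.1 -0.4  0.5] j [-1.11 -0.13  2.35  0.96  0.85 -0.23]
at t21.1 [ 539.4 -201.7   34.4] w60.0 g0 F [ 0.3 -0.6  0. ] j [-0.93  0.2   2.24  1.23  0.63 -0.43]
gripped t21.6 [ 538.7 -200.2   33.9] w24.4 g69 F [-3.6  4.   4.2] j [-0.93  0.2   2.24  1.23  0.63 -0.43]
up True t22.6 [ 538.5 -200.1   74.3] w24.1 g77 F [ 9.1 -1.2 -5.4] j [-0.93  0.08  2.24  1.09  0.68 -0.25]
```

```bash
python3 - <<'E'
from h import *
import cv2
h=env.movel(grip(45.5),vel=15,stop_force=30); rep("up2 %s"%h)
d=env.get_image("side")["image"]
cv2.imwrite("pics/s4.png",cv2.resize(d[75:195,260:380],None,fx=5,fy=5,interpolation=2))
E
```

```text
up2 True t22.8 [ 538.4 -200.1   74.2] w24.4 g77 F [ 9.1 -1.2 -6.4] j [-0.93  0.08  2.24  1.09  0.68 -0.25]
```

View pics/s4.png

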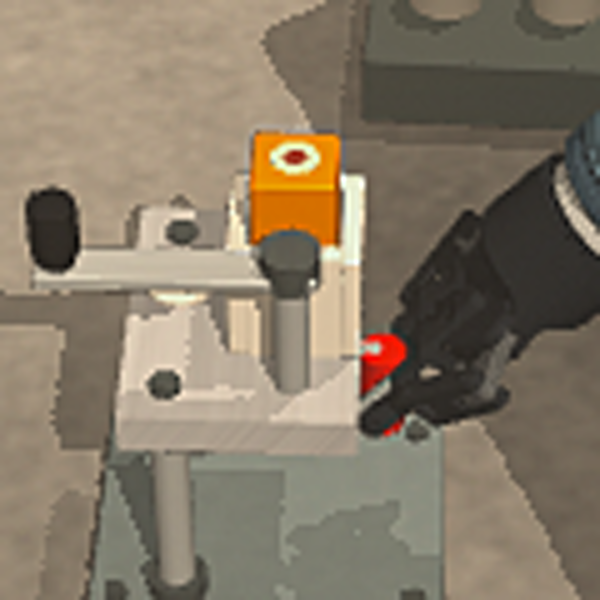

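The block stands well proud, with its ring at side pixel (319,106). The rod is at its stop, and the strap lies open to the back. Next: back out and grip the block.

```bash
python3 - <<'E'
from h import *
env.gripper_to(60)
env.movel(grip(42,100),vel=200)
env.gripper_to(72)
env.move_pose([400,-208,310],ori(SY+np.pi/2,0,True))
env.move_pose(st(0,0,330-OFF),ori(SY)); rep("above")
if env.movel(st(0,0,227-OFF),vel=130,stop_force=8): rep("HIT"); raise SystemExit
env.gripper_to(0,30); s=rep("gripped")
if not 36<s["gripper_width"]<46: raise SystemExit
h=env.movel(np.add(s["ee_pos"],[0,0,35]),vel=60,stop_force=12); rep("lift %s"%h)
E
```

```text
above t26.3 [ 548.8 -201.2  298. ] w71.8 g0 F [ 0.9  0.8 -0.2] j [-0.55  0.14  1.46  0.    1.55 -0.6 ]
gripped t27.6 [ 550.  -201.3  197. ] w41.4 g35 F [ 0.1 -0.2  2.6] j [-0.55  0.21  1.58 -0.    1.35 -0.6 ]
lift False t28.4 [ 549.9 -201.2  231.8] w41.4 g35 F [ 0.5  0.2 -1.7] j [-0.55  0.18  1.54 -0.    1.42 -0.6 ]
```

```bash
python3 - <<'E'
from h import *
import cv2
env.movel(st(0,0,285),vel=200)
env.move_pose(cr(39,0,200),ori(CY)); s=rep("over")
z0=197-199  # TCP z minus block-bottom z
env.movel(cr(39,0,z0+45),vel=150)
env.movel(cr(39,0,z0+16),vel=60)
env.sleep(.3); h=env.movel(cr(39,0,z0+2),vel=12,stop_force=2.5); rep("down %s"%h)
d=env.get_image("side")["image"]
cv2.imwrite("pics/s5.png",cv2.resize(d[235:375,230:370],None,fx=4,fy=4,interpolation=2))
E
```

```text
over t30.3 [609.4 197.5 200.2] w41.5 g35 F [ 0.2  0.4 -0.7] j [ 0.13  0.32  1.43 -0.    1.39  0.19]
down True t33.2 [608.7 198.6   5.3] w41.4 g34 F [-0.5  0.5  3.5] j [ 0.13  0.55  1.55 -0.    1.04  0.2 ]
```

View pics/s5.png

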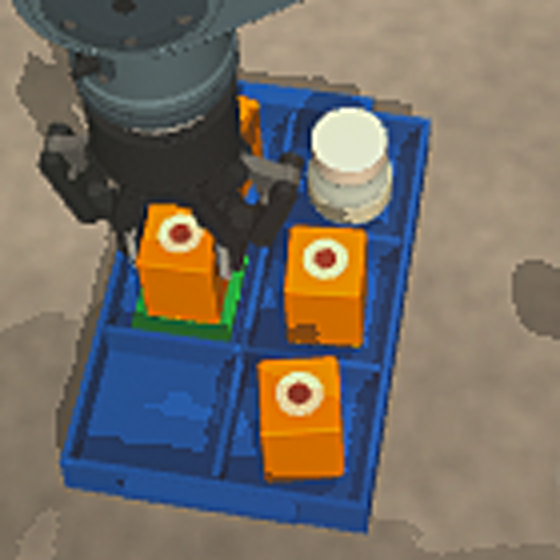

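The block sits on the tag at side pixel (275,300) with its base at about 7 mm, and its neighbours are undisturbed. Next: release, rise, and pull the rod down.

```bash
python3 - <<'E'
from h import *
env.gripper_to(54); rep("rel")
s=env.read_state()
if env.movel(np.add(s["ee_pos"],[0,0,60]),vel=60,stop_force=8): rep("snag"); raise SystemExit
env.movel(np.add(s["ee_pos"],[0,0,290]),vel=250)
env.move_pose([390,-209,310],ori(SY+np.pi/2,0,True))
env.gripper_to(60)
env.move_pose(grip(41,100),ori(SY+np.pi/2,T,True))
if env.movel(grip(41),vel=120,stop_force=10): rep("HIT"); raise SystemExit
env.gripper_to(0,70); s=rep("gripped")
if s["gripper_width"]<18: raise SystemExit
h=env.movel(grip(-2.5),vel=40,stop_force=35); rep("down %s"%h)
E
```

```text
rel t33.5 [607.4 198.5   3.9] w54.1 g0 F [-1.   0.6 -0.4] j [ 0.13  0.55  1.55 -0.    1.04  0.2 ]
gripped t39.9 [ 538.7 -200.2   74.8] w24.7 g69 F [-3.9  5.6  3.7] j [-0.93  0.08  2.24  1.09  0.68 -0.26]
down True t40.9 [ 538.9 -200.1   34. ] w24.2 g70 F [-11.1   0.9  13.1] j [-0.93  0.2   2.24  1.24  0.63 -0.44]
```

```bash
python3 - <<'E'
from h import *
import cv2
h=env.movel(grip(-4),vel=15,stop_force=25); rep("nudge %s"%h)
env.gripper_to(60); env.movel(grip(0,100),vel=200)
env.move_pose([390,-209,310],ori(SY+np.pi/2,0,True)); env.move_pose([230,-450,250],ori(SY,0)); rep()
d=env.get_image("side")["image"];b=cv2.imread("pics/side0.png")
t=env.get_image("top")["image"]
a=cv2.resize(d[75:385,230:370],(270,598),interpolation=2);c=cv2.resize(b[75:385,230:370],(270,598),interpolation=2)
e=cv2.resize(t[150:250,200:460][:,:],(250,96),interpolation=2)
cv2.imwrite("pics/f.png",np.hstack([c,a]))
for c in("side",):
    for l in("rod_grip","strap_knob","block"):
        for r in env.trace(c,l)[:4]:print(l,round(r["conf"],2),r["bbox"])
E
```

```text
nudge True t41.1 [ 538.9 -200.    34.1] w24.1 g70 F [-12.1   2.6  14.5] j [-0.94  0.2   2.24  1.24  0.64 -0.44]
 t45.0 [ 230.1 -449.6  249.6] w59.6 g0 F [0.2 0.1 1.2] j [-1.33 -0.02  1.72  0.    1.44 -1.38]
rod_grip 0.72 [330.4, 153.5, 341.0, 176.9]
strap_knob 0.71 [265.1, 103.3, 349.6, 202.9]
strap_knob 0.69 [267.2, 113.9, 324.2, 136.8]
block 0.65 [264.6, 285.5, 287.6, 314.3]
block 0.55 [262.9, 298.9, 293.2, 321.0]
```

View pics/f.png

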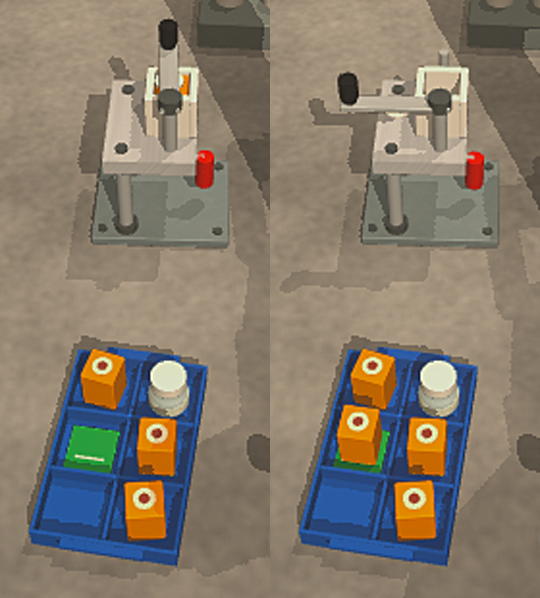

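In the final side view, the strap is open (knob at pixel 270,120). The red grip is back at its starting rows, and the block is upright on the tag. The other crate contents match the first picture.

```bash
python3 -c "
from bench import env
print(env.hand_in())"
```

```text
the job is handed in; nothing more can be done
None
```

The job is handed in at about 45 s of robot time: strap swung open, block upright on the green tag, crate neighbours undisturbed, and rod pulled back down; the judge's result was not shown.

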